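Weigh out an amplifier parts kit on the hook scale

TASK

Weigh out the amplifier kit: first, with the weighing stand still empty, turn its zero knob until the pointer is on the zero mark. Then hang every parts bin on the table by its handle bar, level across both prongs of a double hook, one bin to a hook, and roll the three number wheels so that the kit number 4-2-5 stands straight up, reading from the robot's left to right, with the knob left at zero. Do not tip a bin or push the solder spool and the two flat tins about.

Things in the scene. Friction and masses are not known exactly. Their poses are not given: they have to be found in the camera images.
- bin_a: One of up to three identical open aluminium parts bins holding small dark capacitors (may be absent). Box 64 (its x) x 84 (its y) x 45 high, walls 3; about 0.2 kg. Two steel strips at y = +-40 rise from it and carry a straight black handle bar, 10 x 10 square section, 84 long along its y, centre 105 above the bottom (60 above the rim). Clear width under the bar 76. Origin: centre of the underside, z up.
- bin_a_bail (a point): Centre of the handle bar of bin_a; axes as the bin's (bar along y).
- bin_b: One of up to three identical open aluminium parts bins holding black knobs (may be absent). Box 64 (its x) x 84 (its y) x 45 high, walls 3; about 0.2 kg. Two steel strips at y = +-40 rise from it and carry a straight black handle bar, 10 x 10 square section, 84 long along its y, centre 105 above the bottom (60 above the rim). Clear width under the bar 76. Origin: centre of the underside, z up.
- bin_b_bail (a point): Centre of the handle bar of bin_b; axes as the bin's (bar along y).
- bin_c: One of up to three identical open aluminium parts bins holding brass spacers (may be absent). Box 64 (its x) x 84 (its y) x 45 high, walls 3; about 0.2 kg. Two steel strips at y = +-40 rise from it and carry a straight black handle bar, 10 x 10 square section, 84 long along its y, centre 105 above the bottom (60 above the rim). Clear width under the bar 76. Origin: centre of the underside, z up.
- bin_c_bail (a point): Centre of the handle bar of bin_c; axes as the bin's (bar along y).
- scale: The fixed weighing stand: grey base 25 high (170 in its x by 470 in its y), three bare steel double hooks in a row along its y and, at its +y end, a square dial pod. Hooks point to its -x (roughly towards the robot), x roughly ahead of the robot. Origin on the table under the row of hook seats.
- hook_1 (a point): Double hook 1 of 3 (1 is nearest the dial, 120 apart): the point midway between its two parallel level prongs, at the level of their top side, 210 above the table; axes as the scale's. Prongs 7 thick, at y = +-27 of this point, run along x from -35 to +70; their tips at -41 turn up, reaching 13 above this point. Post and cross-piece (66 wide) stand at x = +75, no higher than the prongs. A hung bin's bar lies across both prongs along y, its centre 5 above this point.
- hook_2 (a point): Double hook 2 of 3 (1 is nearest the dial, 120 apart): the point midway between its two parallel level prongs, at the level of their top side, 210 above the table; axes as the scale's. Prongs 7 thick, at y = +-27 of this point, run along x from -35 to +70; their tips at -41 turn up, reaching 13 above this point. Post and cross-piece (66 wide) stand at x = +75, no higher than the prongs. A hung bin's bar lies across both prongs along y, its centre 5 above this point.
- hook_3 (a point): Double hook 3 of 3 (1 is nearest the dial, 120 apart): the point midway between its two parallel level prongs, at the level of their top side, 210 above the table; axes as the scale's. Prongs 7 thick, at y = +-27 of this point, run along x from -35 to +70; their tips at -41 turn up, reaching 13 above this point. Post and cross-piece (66 wide) stand at x = +75, no higher than the prongs. A hung bin's bar lies across both prongs along y, its centre 5 above this point.
- zero_knob (a joint): Zero knob on the dial pod, turning about the vertical; rad, 0 when its pointer is on the long thick zero mark at the dial's front (-x of the scale), positive anticlockwise seen from above, limits +-2.6, stays where left (friction about 0.03 N m).
- knob_grip (a point): Point on the knob's axis inside its upright grip bar (12 wide along y, 46 long along x; its top 9 above this point, the disc under it 25 below). Axes turn with the knob; the pointer, 40 from the axis, is on the -x side.
- wheel_a (a joint): The left (+y) number wheel, radius 40, 16 thick, turning about the counter's y; rad. Its rim carries the numbers 1 to 6 as dots. Number N stands straight up (reads) at (N-1) x 1.047; growing values move the wheel's top towards the counter's +x. Stops just below 1 and just above 6; stays where left (friction about 0.05 N m).
- hub_a (a point): Centre of the left (+y) wheel, 55 above the table; axes as the counter's. Wheels are 56 apart, 40 clear between them; can be pinched across the thickness near the top of the rim. Axle 8 thick.
- wheel_b (a joint): The middle number wheel, radius 40, 16 thick, turning about the counter's y; rad. Its rim carries the numbers 1 to 6 as dots. Number N stands straight up (reads) at (N-1) x 1.047; growing values move the wheel's top towards the counter's +x. Stops just below 1 and just above 6; stays where left (friction about 0.05 N m).
- hub_b (a point): Centre of the middle wheel, 55 above the table; axes as the counter's. Wheels are 56 apart, 40 clear between them; can be pinched across the thickness near the top of the rim. Axle 8 thick. The counter: fixed grey base 90 (x) x 226 (y) x 12 high, end cheeks 68 high at 105 either side of the middle wheel, three white number wheels on a level axle along its y; its x points roughly ahead of the robot.
- wheel_c (a joint): The right (-y) number wheel, radius 40, 16 thick, turning about the counter's y; rad. Its rim carries the numbers 1 to 6 as dots. Number N stands straight up (reads) at (N-1) x 1.047; growing values move the wheel's top towards the counter's +x. Stops just below 1 and just above 6; stays where left (friction about 0.05 N m).
- hub_c (a point): Centre of the right (-y) wheel, 55 above the table; axes as the counter's. Wheels are 56 apart, 40 clear between them; can be pinched across the thickness near the top of the rim. Axle 8 thick.
- spool: Bystander: solder spool, 44 wide, 32 high. Origin: centre of its underside.
- flux_tin: Bystander: flat steel flux tin, 60 wide, 24 high. Origin: centre of its underside.
- sponge_cup: Bystander: low round steel tin, 72 wide, 26 high. Origin: centre of its underside.

How it is judged:
By the outcome, as a careful person would: the job done as asked, in the order asked, and still so for the second after the job is handed in, with the robot touching nothing.
Of bin_a, bin_b, bin_c only 2 to 3 are there at a start; the rules pass over those that are not, and their reading is None.
At some moment in a run one of bin_a, bin_b, bin_c may be knocked a few centimetres aside while the robot is not near it.
It also fails if it takes over 210 s, if anything falls off the work surface, if the arm or the gripper's body presses on something with over 40 N, if the wrist force passes 120 N, or if a joint passes its speed limit or range.

ROBOT

A 7-joint arm with a two-finger parallel gripper is mounted at the origin on the work surface. World frame = base frame: x ahead of the robot, y to its left, z up, the work surface at z = 0. Lengths are in m, angles in rad, forces in N, time in s.
With the tool pointing down it reaches from about 0.425 to 0.925 m from the base axis. Payload 6.8 kg.
Tool frame: the origin (TCP) lies at the very end of the fingers, on their centre line; the grasp point (between the pads) lies 19 mm behind it; z points along the fingers, y is the direction in which the jaws open and shut (so a half turn about z gives the same grasp; the last joint's range is limited). The gripper opens to 85 mm and grips with 20 to 120 N. Pads are 22 mm wide; open, the fingers measure 114 mm over their backs; the gripper's body (76 mm by 85 mm) begins 54 mm behind the grasp point. The pads swing forward as they close: fully open they stand 13 mm farther back than shut.
Start: joints at [-1.208, 0.477, 0.022, 1.555, -0.011, 1.109, -0.083], TCP at [0.306, 0.602, 0.231] pointing down, gripper open.
Joint ranges: [-2.96, 2.96], [-0.34, 2.1], [-1.41, 1.46], [0.24, 2.44], [-1.37, 4.51], [0.17, 1.92], [-2.96, 2.96]. Speed limits (rad/s): [2.39, 2.39, 3.14, 3.14, 3.14, 3.14, 3.14].

INTERFACE

Orientations are given as [roll, pitch, yaw] about the fixed x, y, z axes, in that order (R = Rz(yaw) Ry(pitch) Rx(roll)).
In Python, from station import ctrl gives the robot as it stands. Calls block until the motion is done:
- ctrl.reach(position, orientation): joint-space move of the TCP to a pose.
- ctrl.movel(position, v=0.15, rotation=None, stop_force=None): straight line of the TCP; rotation=None keeps the orientation; v is the mean speed in m/s. With stop_force (N) it stops when the force on the tool has changed by that much, and returns True; else False.
- ctrl.set_joints(angles): joint-space move.
- ctrl.gripper_to(opening): finger opening in m; the grip force is fixed at half the most; returns when the fingers have stopped.
- ctrl.hold(seconds).
- ctrl.solve_ik(position, orientation): joint angles nearest the present ones, or None.
- ctrl.observe(): the state.
- ctrl.snapshot(name): name is "side" or "top" or "wrist"; returns a dict with "pixels" (384x512x3 uint8, red, green, blue), "z_map" (384x512 float32, m along the optical axis (not along the pixel's ray), 0 where there is no reading), "vertical_fov" (degrees; the focal length in pixels is half the picture's height over the tangent of half this angle, whatever the lens; pixels are square), "cx", "cy" (the principal point, pixels), "eye" and "rotation" of the camera in the world. Camera axes: x right, y down, z forward; pixel columns grow to the right and rows downward; lengths in m; the calibration is good to about 2 mm. A picture is of the moment at which its call begins.
A pose or a line that the arm cannot do raises ctrl.Unreachable and nothing moves.
- ctrl.hand_in(): hands the job in, once; it reports no verdict.
Trained networks look in a picture, given as the dict that the camera call returned (one of the last four; its "shot" number tells which), for a name from the list of things; names that differ only in an ending like _2 or _b are one class to them, and where a whole thing is asked for, a point or a joint stands for the part that bears it (a point fixed in the world has none). Each returns a list of dicts, best first, with "confidence" (0 to 1); they miss things now and then, are a little off and sometimes report something else, mostly with a low value. They report only what shows in the picture. A call takes as long as a camera call.
- ctrl.regions_of(picture, query): "pixels" (384x512 bool, what is visible of it) and "extent" ([left, top, right, bottom] in pixels, round what is visible of it).
- ctrl.tip_of(picture, query): "pixel" ([column, row] in pixels: a listed point, or the origin of a listed thing).
The state is a dict: "clock": time; "joint_pos": joint angles; "joint_vel": joint speeds; "joint_torque": joint torques, N m; "ee_pos": TCP position; "eef_rot": TCP orientation; "ft_force": force on the tool from outside, world axes, zero at the start; "torque": the same for the moment, N m; "grip_width": finger opening in m.
Only numpy, scipy, OpenCV 4.12 (cv2) and the standard library are available. Lean on these libraries where they do the work, as an engineer would, in place of code of your own. Each camera call takes 0.05 s, during which the arm holds its last target.

## Working session

There is one attempt and no reset: what is moved stays moved. The work goes in short steps, each a Python script; the robot and the scene stay as the last script left them, time stands still between calls to the robot, and variables do not carry over. Pictures are saved under pics/ and viewed, and the job is handed in when it is done.

```bash
ls; mkdir -p pics; cat > h.py <<'E'
import numpy as np, cv2
from station import ctrl
def f_of(p): return 192/np.tan(np.radians(p["vertical_fov"])/2)
def snap(name,fn):
    p=ctrl.snapshot(name); cv2.imwrite('pics/'+fn+'.png',cv2.cvtColor(p['pixels'],cv2.COLOR_RGB2BGR)); return p
def cloud(p):
    f=f_of(p); v,u=np.mgrid[0:384,0:512]; z=p['z_map'].astype(float)
    c=np.stack([(u-p['cx'])/f*z,(v-p['cy'])/f*z,z],-1)
    w=c@np.array(p['rotation']).T+np.array(p['eye']); w[z==0]=np.nan; return w
def atz(p,px,h):
    f=f_of(p); d=np.array(p['rotation'])@np.array([(px[0]-p['cx'])/f,(px[1]-p['cy'])/f,1.]); e=np.array(p['eye'])
    return e+d*(h-e[2])/d[2]
def proj(p,w):
    c=np.array(p['rotation']).T@(np.array(w)-np.array(p['eye'])); f=f_of(p); return np.array([c[0]/c[2]*f+p['cx'],c[1]/c[2]*f+p['cy'],c[2]])
E
python3 - <<'E'
from h import *
np.set_printoptions(precision=4,suppress=True)
for n in ['side','top','wrist']:
    p=snap(n,n+'0'); print(n,p['vertical_fov'],p['cx'],p['cy'],p['eye'],p['rotation'])
print(ctrl.observe())
E
```

```text
pics
side 55.76455160910038 256.4691528424771 197.4171013491635 [ 0.4511 -0.6297  0.8943] [-2.4183 -0.0046 -0.1106]
top 56.221600881049724 252.7264808582144 192.19867021864437 [0.4506 0.0101 1.1191] [-3.0514 -0.018  -1.5711]
wrist 58.7439221785694 247.5028124440928 192.5957531407758 [0.2322 0.6392 0.3738] [2.8128 0.0023 1.0992]
{'clock': 0.15, 'joint_pos': array([-1.2081,  0.4776,  0.0223,  1.5562, -0.0115,  1.1093, -0.0831]), 'joint_vel': array([-0.0007, -0.0022, -0.0014, -0.0021,  0.0004,  0.0007, -0.001 ]), 'joint_torque': array([  0.0027, -59.6925,   1.61  , -28.1491,   0.0127,   0.0066,
        -0.    ]), 'ee_pos': array([0.306 , 0.6012, 0.2305]), 'eef_rot': array([-3.1402,  0.0001,  2.6708]), 'ft_force': array([ 0.4071, -0.7915, -0.0287]), 'torque': array([-0.0237,  0.032 ,  0.0057]), 'grip_width': 0.08513123117885488}
```

```bash
sed -i 's/np.array(p\[.rotation.\])/RM(p["rotation"])/g' h.py; cat >> h.py <<'E'
from scipy.spatial.transform import Rotation as Rn
def RM(r): return Rn.from_euler('xyz',r).as_matrix()
E
python3 -c "
import cv2,numpy as np
for n in ['side0','top0']:
    i=cv2.imread(f'pics/{n}.png'); cv2.imwrite(f'pics/{n}b.png',cv2.resize(i,(800,600),interpolation=cv2.INTER_CUBIC))"
```

```text
(no output)
```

View pics/side0b.png

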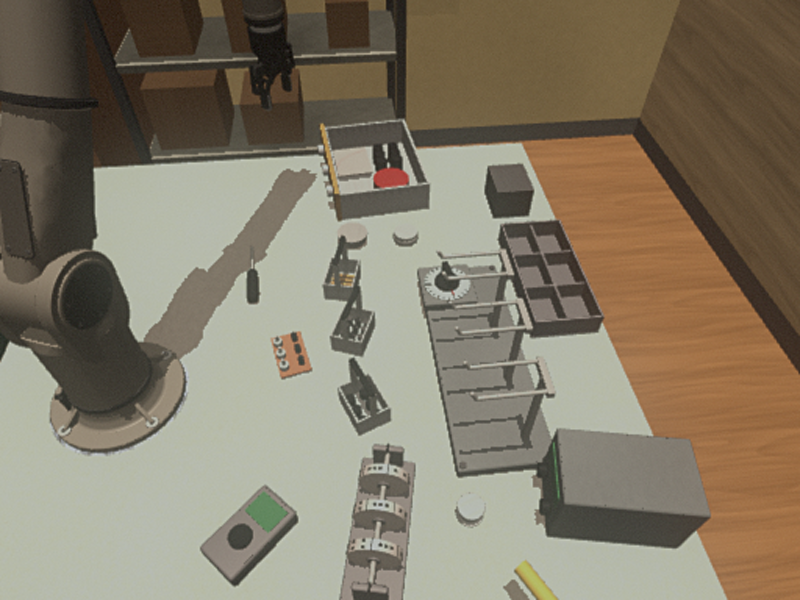

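View pics/top0b.png

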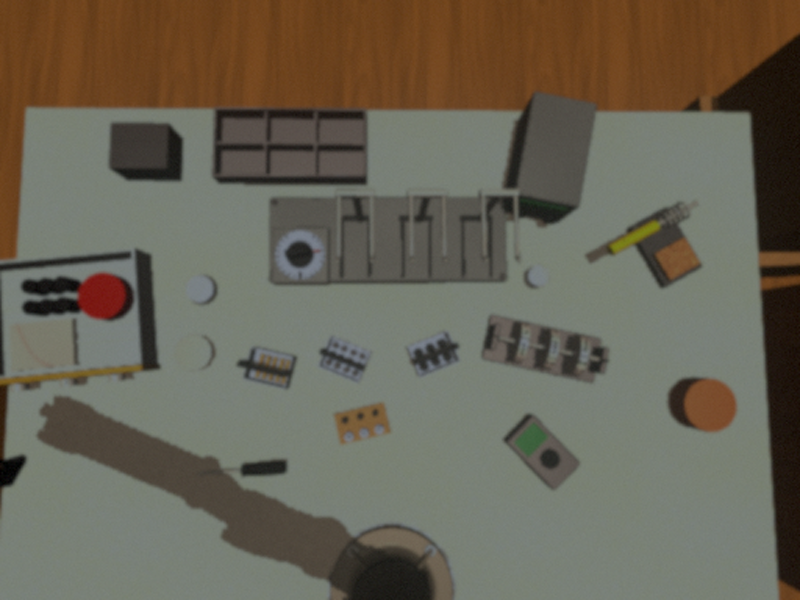

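View pics/wrist0.png

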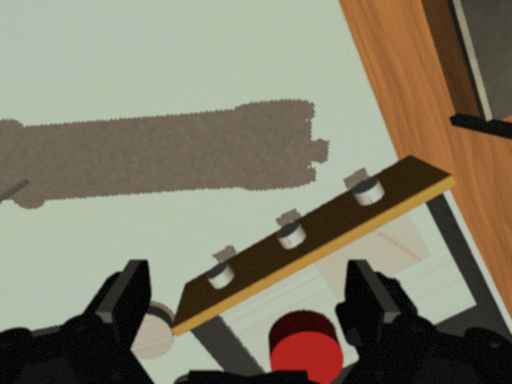

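```bash
python3 - <<'E'
from h import *
np.set_printoptions(precision=4,suppress=True)
H={'bin_a_bail':.105,'bin_a':0,'hook_1':.21,'zero_knob':None,'knob_grip':.1,'hub_b':.055,'spool':0,'flux_tin':0,'sponge_cup':0,'scale':0,'bin_b':0}
for n in ['top','side']:
    p=ctrl.snapshot(n); W=cloud(p)
    for q,h in H.items():
        if h is None: continue
        for d in ctrl.tip_of(p,q):
            if d['confidence']<.3: continue
            u,v=d['pixel']; print(n,q,round(d['confidence'],2),np.round([u,v]),atz(p,(u,v),h),'cloud',W[int(v),int(u)] if 0<=v<384 and 0<=u<512 else '')
    np.save(f'W_{n}.npy',W)
W=np.load('W_top.npy')
# scale mask heights
for lo,hi in [(.018,.032),(.04,.13),(.195,.23)]:
    m=(W[...,2]>lo)&(W[...,2]<hi)&(W[...,0]>.5)&(W[...,0]<.85)&(abs(W[...,1])<.35)
    print(lo,m.sum(),W[m].min(0),W[m].max(0),np.median(W[m],0))
E
```

```text
top bin_a_bail 0.85 [217. 232.] [0.4289 0.0916 0.105 ] cloud [ 0.4281  0.1006 -0.0026]
top bin_a 0.8 [175. 237.] [0.4132 0.2291 0.    ] cloud [0.4163 0.2273 0.0113]
top bin_a 0.65 [277. 227.] [ 0.4438 -0.086   0.    ] cloud [ 0.4469 -0.0762  0.1079]
top bin_a 0.55 [220. 233.] [0.4245 0.092  0.    ] cloud [ 0.4251  0.0942 -0.0005]
top bin_a 0.37 [279. 227.] [ 0.4438 -0.0904  0.    ] cloud [ 0.4469 -0.079   0.108 ]
top hook_1 0.97 [228. 152.] [0.6372 0.0561 0.21  ] cloud [0.6769 0.0666 0.0259]
top hook_1 0.79 [271. 151.] [ 0.6384 -0.0538  0.21  ] cloud [ 0.678  -0.0663  0.0227]
top hook_1 0.61 [320. 151.] [ 0.6391 -0.1806  0.21  ] cloud [ 0.6787 -0.2189  0.0216]
top knob_grip 0.5 [190. 162.] [0.6301 0.1726 0.1   ] cloud [0.6337 0.1754 0.0914]
top hub_b 0.93 [349. 223.] [ 0.4555 -0.2942  0.055 ] cloud [ 0.4555 -0.2895  0.0623]
top hub_b 0.62 [370. 228.] [ 0.4399 -0.3567  0.055 ] cloud [ 0.4411 -0.3439  0.092 ]
top hub_b 0.57 [334. 215.] [ 0.4783 -0.2518  0.055 ] cloud [ 0.4781 -0.2407  0.0944]
top spool 0.57 [369. 228.] [ 0.4402 -0.3738  0.    ] cloud [ 0.441  -0.3456  0.0788]
top spool
[... 2423 characters left out ...]
[ 0.4575 -0.2495  0.0687]
side scale 0.69 [295. 245.] [ 0.6347 -0.042   0.    ] cloud [ 0.6275 -0.0557  0.0243]
side bin_b 0.96 [231. 261.] [ 0.4433 -0.0785  0.    ] cloud [ 0.4411 -0.0895  0.0198]
side bin_b 0.95 [224. 212.] [0.4328 0.1043 0.    ] cloud [0.4301 0.0994 0.0063]
side bin_b 0.85 [217. 182.] [0.4162 0.2397 0.    ] cloud [0.4184 0.1921 0.0527]
side bin_b 0.41 [246. 309.] [ 0.4733 -0.2247  0.    ] cloud [ 0.4716 -0.2529  0.0672]
0.018 6381 [ 0.5012 -0.3384  0.018 ] [0.8496 0.3497 0.032 ] [ 0.6776 -0.023   0.0241]
0.04 3395 [ 0.5003 -0.3498  0.04  ] [0.8495 0.3474 0.13  ] [ 0.7232 -0.2283  0.0636]
0.195 1129 [ 0.5932 -0.2101  0.1955] [0.72   0.094  0.2258] [ 0.6816 -0.0587  0.2086]
```

```bash
python3 - <<'E'
from h import *
np.set_printoptions(precision=3,suppress=True)
pi=np.pi
W=np.load('W_top.npy')
m=(W[...,2]>.2)&(W[...,2]<.216)&(W[...,0]>.5)&(W[...,0]<.70)&(abs(W[...,1])<.25)
P=W[m]
for i in range(3):
    for s in(1,-1):
        yc=.06-.12*i+s*.027; k=abs(P[:,1]-yc)<.025; 
        if k.sum()>20: a=np.polyfit(P[k,0],P[k,1],1); print(i,s,k.sum(),'slope',a[0],'y@.64',np.polyval(a,.64),P[k].min(0),P[k].max(0))
def ik(n,pos,o):
    for y in o:
        q=ctrl.solve_ik(pos,y); print(n,pos,np.round(y,2),'None' if q is None else np.array(q))
D=lambda y:[pi,0,y]
ik('knob',[.635,.175,.08],[D(y) for y in(0,pi/2,pi,-pi/2,2.6)])
ik('knobhi',[.635,.175,.25],[D(y) for y in(0,pi/2,pi,-pi/2)])
for b in([.416,.235,.09],[.433,.1,.09],[.4435,-.08,.09]):ik('bin',b,[D(pi/2),D(-pi/2)])
for b in([.416,.235,.25],[.433,.1,.25],[.4435,-.08,.25]):ik('binhi',b,[D(pi/2),D(-pi/2)])
for b in([.64,.06,.2],[.64,-.06,.2],[.64,-.18,.2],[.54,-.18,.24],[.54,.06,.24]):ik('hook',b,[D(pi/2),D(-pi/2)])
for b in([.475,-.24,.075],[.457,-.295,.075],[.442,-.35,.075],[.442,-.35,.2]):ik('whl',b,[D(-.26),D(pi-.26)])
E
```

```text
0 1 114 slope 0.010102658969004195 y@.64 0.08796035995465748 [0.602 0.085 0.202] [0.7   0.092 0.215]
0 -1 113 slope 0.002638416591868313 y@.64 0.03408334574399212 [0.602 0.031 0.202] [0.699 0.037 0.215]
1 1 101 slope 0.00965999664376396 y@.64 -0.03264607074747147 [ 0.602 -0.036  0.204] [ 0.7   -0.03   0.215]
1 -1 93 slope 0.009146423235897006 y@.64 -0.08633641321090729 [ 0.6   -0.09   0.203] [ 0.7   -0.084  0.213]
2 1 105 slope -0.010490848820761003 y@.64 -0.15159080716131867 [ 0.6   -0.156  0.203] [ 0.699 -0.149  0.215]
2 -1 100 slope -0.0065228327744270825 y@.64 -0.20563422135179035 [ 0.603 -0.21   0.204] [ 0.697 -0.203  0.213]
knob [0.635, 0.175, 0.08] [3.14 0.   0.  ] [-0.774  0.693  0.598  1.743 -0.495  0.86  -1.524]
knob [0.635, 0.175, 0.08] [3.14 0.   1.57] [-0.624  0.641  0.371  1.733 -0.3    0.824 -0.115]
knob [0.635, 0.175, 0.08] [3.14 0.   3.14] [-0.413  0.613  0.069  1.717 -0.054  0.814  1.252]
knob [0.635, 0.175, 0.08] [ 3.14  0.   -1.57] [-0.168  0.628 -0.275  1.697  0.215  0.846  2.605]
knob [0.635, 0.175, 0.08] [3.14 0.   2.6 ] [-0.484  0.618  0.169  1.722 -0.135  0.8
[... 2536 characters left out ...]
 0.937  2.067 -0.758  0.802 -0.766]
whl [0.475, -0.24, 0.075] [3.14 0.   2.88] [-0.041  0.5    0.5    2.05  -0.375  0.679  2.014]
whl [0.457, -0.295, 0.075] [ 3.14  0.   -0.26] [-0.067  0.569  0.692  2.031 -0.542  0.729 -0.866]
whl [0.457, -0.295, 0.075] [3.14 0.   2.88] [-0.006  0.542  0.605  2.028 -0.467  0.71   2.205]
whl [0.442, -0.35, 0.075] [ 3.14  0.   -0.26] [-0.172  0.785  1.056  1.996 -0.887  0.916 -0.465]
whl [0.442, -0.35, 0.075] [3.14 0.   2.88] [ 0.02   0.609  0.726  1.986 -0.582  0.764  2.403]
whl [0.442, -0.35, 0.2] [ 3.14  0.   -0.26] [-0.218  0.528  1.07   1.905 -0.541  1.033 -0.745]
whl [0.442, -0.35, 0.2] [3.14 0.   2.88] [-0.263  0.587  1.166  1.907 -0.62   1.069  2.473]
```

```bash
python3 - <<'E'
from h import *
np.set_printoptions(precision=4,suppress=True)
pi=np.pi
ctrl.movel([.35,.55,.36],v=.25)
ctrl.reach([.63,.178,.30],[pi,0,pi])
print(ctrl.observe()['clock'],ctrl.observe()['ee_pos'])
p=snap('wrist','knob1'); np.save('Wk.npy',cloud(p)); print(p['eye'],p['rotation'])
for d in ctrl.tip_of(p,'knob_grip'): print(d, atz(p,d['pixel'],.09))
W=np.load('Wk.npy'); 
m=(abs(W[...,0]-.635)<.06)&(abs(W[...,1]-.175)<.06)
z=W[m][:,2]; print(np.histogram(z,bins=np.arange(0.02,.14,.005)))
E
python3 -c "
import cv2
i=cv2.imread('pics/knob1.png'); cv2.imwrite('pics/knob1b.png',cv2.resize(i,(800,600),interpolation=cv2.INTER_CUBIC))"
```

```text
3.7 [0.6295 0.1798 0.2998]
[0.5467 0.1798 0.4432] [2.8139 0.0003 1.5721]
{'pixel': [245.3, 162.8], 'confidence': 0.56} [0.6334 0.1775 0.09  ]
(array([  46,  345,   30,   12,  872, 5813,  173,  755,   38,   38,   37,
         42,   45,  335,  153,    0,    0,    0,    0,    0,    0,    0,
          0]), array([0.02 , 0.025, 0.03 , 0.035, 0.04 , 0.045, 0.05 , 0.055, 0.06 ,
       0.065, 0.07 , 0.075, 0.08 , 0.085, 0.09 , 0.095, 0.1  , 0.105,
       0.11 , 0.115, 0.12 , 0.125, 0.13 , 0.135]))
```

View pics/knob1b.png

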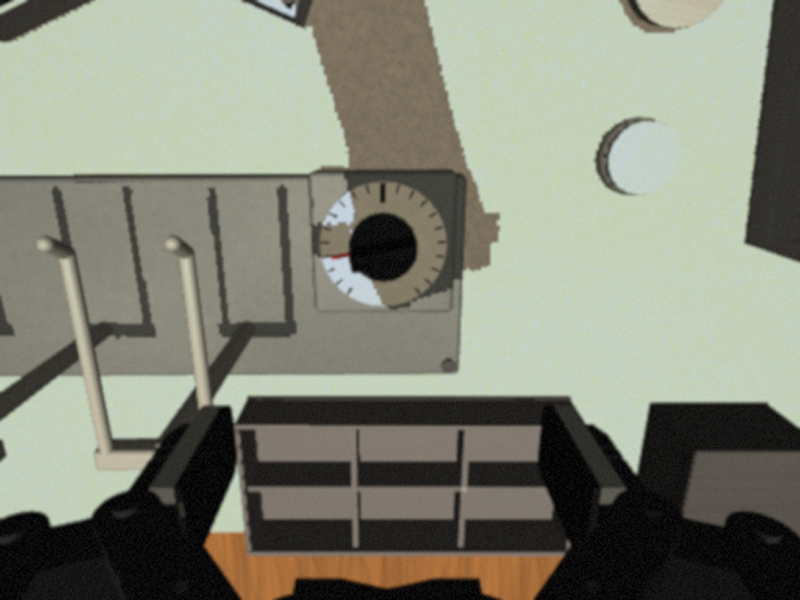

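```bash
cat > knobm.py <<'E'
from h import *
def meas(p,c0=(.635,.176),ztop=.085):
    W=cloud(p)
    m=(abs(W[...,0]-c0[0])<.06)&(abs(W[...,1]-c0[1])<.06)
    k=m&(W[...,2]>.083)&(W[...,2]<.1)
    P=W[k]; c=(P[:,:2].min(0)+P[:,:2].max(0))/2; mu=P[:,:2].mean(0)
    r=cv2.minAreaRect((P[:,:2]*1000).astype(np.float32)); 
    w,v=np.linalg.eigh(np.cov(P[:,:2].T)); a=v[:,1]
    print('bar n',k.sum(),'mean',mu,'rect',r,'z',np.median(P[:,2]),'axis deg',np.degrees(np.arctan2(a[1],a[0])))
    I=p['pixels'].astype(int); red=m&(I[...,0]>I[...,1]+50)&(I[...,0]>I[...,2]+50)
    v,u=np.nonzero(red); Q=np.array([atz(p,(a,b),.055)[:2] for a,b in zip(u,v)]) if len(u) else np.zeros((1,2))
    d=Q.mean(0)-np.array(r[0])/1000; print('red n',len(u),Q.mean(0),'r',np.hypot(*d),'angle',(np.arctan2(d[1],d[0])-np.pi+np.pi)%(2*np.pi)-np.pi)
    # dial white disc
    return np.array(r[0])/1000
E
python3 - <<'E'
from knobm import *
np.set_printoptions(precision=4,suppress=True)
p=ctrl.snapshot('wrist'); meas(p)
# zero mark: dark pixels on annulus
W=cloud(p);I=p['pixels'].astype(int).sum(2)
for v in range(110,140): print(v,' '.join('%3d'%x for x in I[v,225:270:2]))
print(atz(p,(245.5,123),.047))
E
```

```text
bar n 501 mean [0.6359 0.1766] rect ((636.599365234375, 176.56393432617188), (12.27782917022705, 45.755828857421875), 11.814236640930176) z 0.08956437303507908 axis deg 101.48945903569283
red n 17 [0.6429 0.1438] r 0.03334769008911713 angle 1.7614915180704953
110 142 140 155 154 150 147 147 144 154 137 139 148 153 135 156 153 157 148 153 159 143 156 150
111 165 169 160 161 153 173 169 165 167 159 161 170 173 175 178 172 165 174 169 177 171 175 171
112 179 192 166 174 171 181 185 180 179 183 184 194 186 181 184 177 189 173 179 187 187 185 177
113 182 195 186 183 194 181 189 195 189 177 186 185 195 195 193 201 182 185 191 189 199 195 208
114 187 196 187 191 184 187 198 191 186 197 189 203 191 193 195 188 200 195 189 194 194 203 201
115 198 194 182 186 196 190 198 203 219 224 240 231 234 215 205 194 200 201 198 204 208 196 202
116 188 190 194 185 201 227 245 277 287 273 273 289 292 269 258 216 198 197 192 200 201 186 211
117 191 194 193 217 231 254 321 330 333 260 210 311 342 339 320 267 243 209 190 191 184 202 187
118 191 195 234 268 295 272 341 355 353 222 124 324 365 362 339 261 306 
[... 1362 characters left out ...]
9 304
133 577 364 366 364 361 366 357 350 350 350 351 361 350 355 357 362 367 366 365 357 361 356 345
134 576 374 364 362 366 368 365 356 347 337 336 348 341 353 361 365 357 366 361 354 356 356 369
135 585 361 359 372 364 372 348 338 320 282 277 309 329 338 353 359 359 357 355 355 362 355 365
136 579 375 371 368 356 363 314 257 225 165 162 205 229 268 311 352 362 369 359 356 354 358 375
137 575 366 354 366 354 304 217 138 120  59  71  75 117 155 227 315 356 367 348 365 358 363 359
138 583 359 364 353 319 202 110  54  44  56  36  53  50  67 117 229 329 366 364 357 367 358 371
139 582 367 371 326 245 101  34  34  52  40  27  49  38  61  64 130 248 341 366 357 362 366 362
[0.5973 0.1773 0.047 ]
```

```bash
python3 - <<'E'
from h import *
np.set_printoptions(precision=4,suppress=True)
pi=np.pi
K=[.6364,.1768]; a=1.768
ctrl.gripper_to(.05)
ctrl.reach([*K,.25],[pi,0,a-.2])
t=ctrl.observe()['clock']; ctrl.movel([*K,.25],rotation=[pi,0,a]); o=ctrl.observe(); print('rot time',o['clock']-t,o['ee_pos'],o['eef_rot'])
ctrl.movel([*K,.12],v=.15); print(ctrl.movel([*K,.0615],v=.05,stop_force=8)); 
o=ctrl.observe(); print(o['ee_pos'],o['ft_force'],o['clock'])
w=ctrl.gripper_to(.0); o=ctrl.observe(); print(o['grip_width'],o['ee_pos'],o['ft_force'],o['torque'])
E
```

```text
rot time 0.34999999999999964 [0.6365 0.1766 0.2502] [ 3.1413 -0.0004  1.7649]
False
[0.6367 0.1769 0.0619] [ 0.0707  0.2114 -0.659 ] 8.2667
0.011087768246364565 [0.6367 0.1769 0.0619] [-1.1641  0.3804  2.4765] [0.0209 0.0415 0.0619]
```

```bash
python3 - <<'E'
from h import *
np.set_printoptions(precision=4,suppress=True)
pi=np.pi
K=[.6366,.1768,.0618]; a=1.768
for y in np.linspace(a,0,9)[1:]:
    ctrl.movel(K,rotation=[pi,0,y])
o=ctrl.observe(); print(o['ee_pos'],o['eef_rot'],o['ft_force'],o['torque'],o['joint_pos'],o['clock'])
ctrl.hold(.3); ctrl.gripper_to(.035)
print(ctrl.observe()['torque'])
ctrl.movel([*K[:2],.30],v=.2)
ctrl.reach([.63,.178,.30],[pi,0,pi])
from knobm import meas
p=snap('wrist','knob2'); meas(p)
i=cv2.imread('pics/knob2.png'); cv2.imwrite('pics/knob2b.png',cv2.resize(i[80:240,160:340],None,fx=4,fy=4,interpolation=cv2.INTER_CUBIC))
print(ctrl.observe()['clock'])
E
```

```text
[0.6368 0.1768 0.0619] [ 3.1415 -0.0005  0.0055] [2.0446 0.7738 2.438 ] [ 0.1534 -0.5325 -0.0459] [-0.9021  0.8057  0.8137  1.7543 -0.7261  0.9099 -1.3362] 11.6917
[-0.0159 -0.0228 -0.0533]
bar n 495 mean [0.6354 0.1767] rect ((636.1958618164062, 176.55665588378906), (45.385887145996094, 11.949605941772461), 0.15192584693431854) z 0.08954212142170292 axis deg -179.68107921298
red n 24 [0.6039 0.1766] r 0.03233473606884868 angle -0.0004866119111692768
16.1167
```

View pics/knob2b.png

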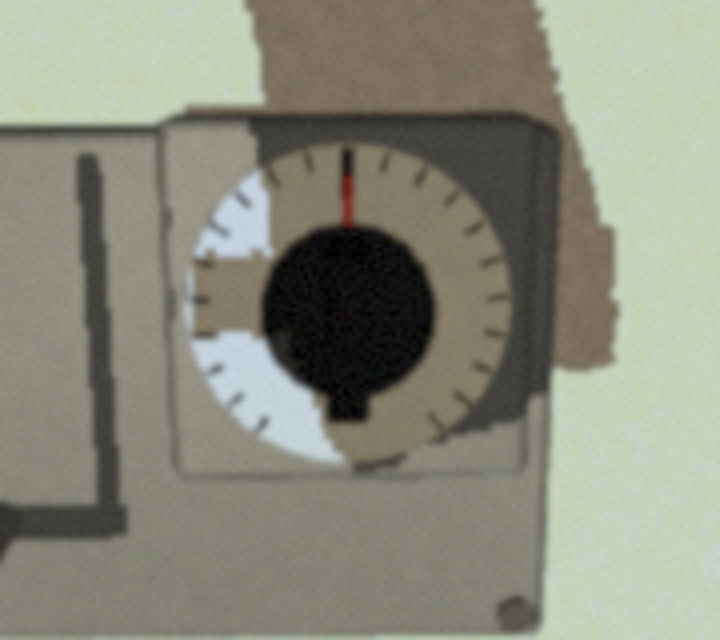

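```bash
cat > bins.py <<'E'
from h import *
def bins(p):
    W=cloud(p); m=(W[...,2]>.095)&(W[...,2]<.118)&(W[...,0]>.33)&(W[...,0]<.56)&(W[...,1]>-.2)&(W[...,1]<.33)
    n,l=cv2.connectedComponents(cv2.morphologyEx(m.astype(np.uint8),cv2.MORPH_CLOSE,np.ones((3,3))))
    out=[]
    for i in range(1,n):
        k=(l==i)&m
        if k.sum()<25: continue
        P=W[k]; r=cv2.minAreaRect((P[:,:2]*1000).astype(np.float32)); 
        w,v=np.linalg.eigh(np.cov(P[:,:2].T)); a=v[:,1]*np.sign(v[1,1])
        ends=P[:,:2]@a; s=(ends.min()+ends.max())/2; mu=P[:,:2].mean(0); c=mu+a*(s-mu@a)
        out.append((c,np.arctan2(a[1],a[0])-np.pi/2)); print('n',k.sum(),'c',c,'rect',np.round(r[0],1),np.round(r[1],1),'len',np.ptp(ends),'yaw',out[-1][1],'z',np.median(P[:,2]))
    return out
E
python3 - <<'E'
from bins import *
np.set_printoptions(precision=4,suppress=True)
pi=np.pi
p=ctrl.snapshot('top'); bins(p)
print('side'); bins(ctrl.snapshot('side'))
E
```

```text
n 111 c [ 0.4461 -0.0821] rect [445.9 -82.2] [10.2 83.3] len 0.08327903839132933 yaw 0.3812094776888515 z 0.10897413860284622
n 116 c [0.4273 0.1176] rect [427.2 117.7] [84.2 10.6] len 0.08418910720122916 yaw -0.39219129185991264 z 0.10900942921890355
side
n 83 c [0.4239 0.2315] rect [423.6 231.5] [85.7 11.2] len 0.08570486259163457 yaw -0.25328585877211407 z 0.10912819120535466
n 105 c [0.4313 0.1158] rect [430.7 116.1] [85.3 12.1] len 0.08532047966398634 yaw -0.3933774954301379 z 0.10887334782463509
n 135 c [ 0.4485 -0.0834] rect [448.5 -83.4] [11.4 84.1] len 0.08405505224657359 yaw 0.3920658513489599 z 0.10988852015609618
```

```bash
python3 - <<'E'
from bins import *
np.set_printoptions(precision=4,suppress=True)
import bins as B
for n in('top','side'):
    W=np.load(f'W_{n}.npy'); B.cloud=lambda p:W
    print(n); B.bins(None)
E
```

```text
top
n 110 c [ 0.4462 -0.0824] rect [446.1 -82.4] [10.1 84. ] len 0.08404520722362652 yaw 0.3811056901513461 z 0.1091427713980001
n 113 c [0.4356 0.089 ] rect [435.4  89.1] [82.8 10.5] len 0.08284467702116266 yaw -0.38734639364748613 z 0.10885123622235593
n 119 c [0.4197 0.2335] rect [419.6 233.5] [83.1 11.1] len 0.0830371696495601 yaw -0.23667820044970322 z 0.10828043601343706
side
n 82 c [0.4242 0.232 ] rect [423.5 232.2] [86.  10.9] len 0.08601889385628708 yaw -0.25261855578196046 z 0.1096481940800399
n 102 c [0.4397 0.0871] rect [438.8  87.4] [85.5 10.2] len 0.08548369360550864 yaw -0.3972095933963504 z 0.10920251799330477
n 136 c [ 0.4486 -0.084 ] rect [449.3 -83.8] [11.3 85. ] len 0.0850492545869817 yaw 0.38944442118777367 z 0.10991650295989319
```

```bash
python3 - <<'E'
from bins import *
np.set_printoptions(precision=4,suppress=True)
pi=np.pi
c=[.4473,-.083]; a=.386
ctrl.reach([.52,-.083,.30],[pi,0,pi/2+a])
ctrl.reach([*c,.25],[pi,0,pi/2+a])
o=ctrl.observe(); print(o['ee_pos'],o['eef_rot'],o['grip_width'],o['clock'])
p=snap('wrist','b1'); bins(p)
E
```

```text
[ 0.4474 -0.0817  0.2498] [-3.1415 -0.0004  1.9599] 0.03514887569670889 17.75
n 1109 c [ 0.4466 -0.0805] rect [446.4 -80.6] [11.9 84. ] len 0.08398297893524762 yaw 0.38315888338607196 z 0.11075655320199401
```

View pics/b1.png

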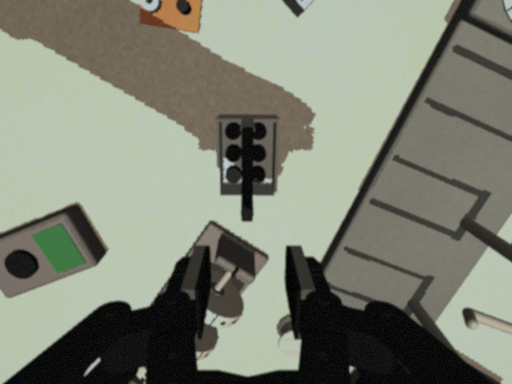

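```bash
cat > act.py <<'E'
from bins import *
np.set_printoptions(precision=4,suppress=True)
pi=np.pi
def st(t): 
    o=ctrl.observe(); print(t,'pos',o['ee_pos'],'rot',o['eef_rot'],'F',o['ft_force'],'w',round(o['grip_width'],4),'t',round(o['clock'],2)); return o
def grasp(c,a):
    ctrl.gripper_to(.045)
    R=[pi,0,pi/2+a]
    ctrl.movel([*c,.25],v=.15,rotation=R)
    ctrl.movel([*c,.13],v=.2)
    s=ctrl.movel([*c,.086],v=.06,stop_force=8); st('down %s'%s)
    ctrl.gripper_to(0.0); st('closed')
    ctrl.movel([*c,.235],v=.1); ctrl.hold(.2); st('lift')
def hang(hx,hy,c):
    ctrl.reach([.53,hy,.235],[pi,0,pi/2]); st('pre')
E
python3 - <<'E'
from act import *
grasp([.4468,-.0815],.384)
snap('side','lift1'); snap('wrist','lift1w')
E
```

```text
down False pos [ 0.447  -0.0816  0.0861] rot [3.1414 0.0001 1.9546] F [ 1.2218 -0.756   0.1713] w 0.0446 t 19.94
closed pos [ 0.4468 -0.0815  0.0864] rot [ 3.1413 -0.0002  1.9546] F [-1.6852  0.343   6.3469] w 0.0088 t 20.35
lift pos [ 0.4466 -0.0815  0.2347] rot [-3.1409 -0.      1.9547] F [-0.0248 -1.0872 -1.8299] w 0.0085 t 22.19
```

View pics/lift1.png

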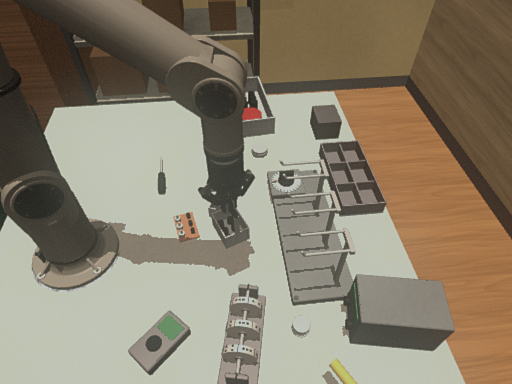

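View pics/lift1w.png

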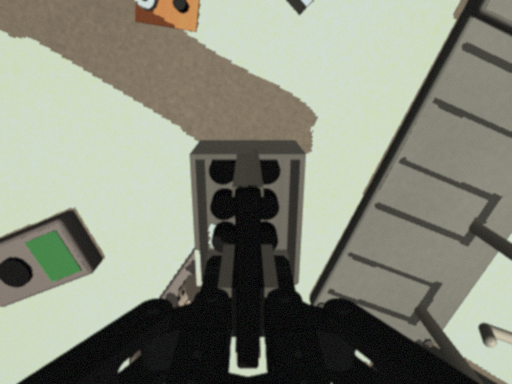

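```bash
cat >> act.py <<'E'
def hang(hx,hy):
    ctrl.reach([.53,hy,.235],[pi,0,pi/2]); st('pre')
    s=ctrl.movel([hx,hy,.228],v=.1,rotation=[pi,0,pi/2],stop_force=12); st('over %s'%s)
    if s: return
    snap('wrist','over%d'%int(ctrl.observe()['clock'])); 
    s=ctrl.movel([hx,hy,.194],v=.03,stop_force=5); st('low %s'%s)
def release(hx,hy):
    ctrl.gripper_to(.04); o=st('open')
    ctrl.movel([o['ee_pos'][0],o['ee_pos'][1],.33],v=.12); st('up')
E
python3 - <<'E'
from act import *
hang(.64,-.1786)
snap('side','hang1s')
E
ls pics
```

```text
pre pos [ 0.5299 -0.1791  0.2344] rot [-3.1401  0.0006  1.5699] F [ 0.2992  0.3626 -2.1277] w 0.009 t 22.87
over False pos [ 0.6394 -0.1788  0.2281] rot [-3.1413 -0.0002  1.5703] F [-0.5965  0.406  -3.2504] w 0.0083 t 24.12
low True pos [ 0.6398 -0.1785  0.1963] rot [-3.1408 -0.0003  1.5708] F [0.0258 0.2559 5.0218] w 0.0085 t 25.14
b1.png
hang1s.png
knob1.png
knob1b.png
knob2.png
knob2b.png
lift1.png
lift1w.png
over24.png
side0.png
side0b.png
top0.png
top0b.png
wrist0.png
```

View pics/hang1s.png

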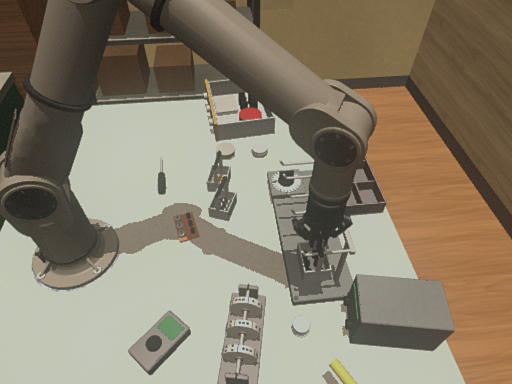

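Contact came at exactly the expected height (0.196), with the bin seated across hook 3. Release, then check.

```bash
python3 - <<'E'
from act import *
release(.64,-.1786)
# go to look for the middle bin
ctrl.reach([.50,.118,.30],[pi,0,pi/2-.39])
p=ctrl.snapshot('side'); bins(p)
cv2.imwrite('pics/s2.png',cv2.resize(cv2.cvtColor(p['pixels'],cv2.COLOR_RGB2BGR)[100:320,180:400],(700,700),interpolation=cv2.INTER_CUBIC))
p=ctrl.snapshot('top'); bins(p); cv2.imwrite('pics/t2.png',cv2.cvtColor(p['pixels'],cv2.COLOR_RGB2BGR))
ctrl.reach([.429,.117,.25],[pi,0,pi/2-.39])
p=snap('wrist','b2'); bins(p); st('')
E
```

```text
open pos [ 0.6388 -0.1779  0.1947] rot [-3.1379 -0.0008  1.571 ] F [-0.5319 -0.2121  0.8723] w 0.04 t 25.6
up pos [ 0.6384 -0.1777  0.329 ] rot [-3.1366 -0.001   1.571 ] F [-0.3636 -0.9637 -0.6554] w 0.04 t 26.88
n 83 c [0.4238 0.2316] rect [423.  231.7] [86.2 11.3] len 0.08623553809117612 yaw -0.2506831131567526 z 0.10861397175647713
n 104 c [0.4316 0.117 ] rect [430.1 117.6] [86.7 13.3] len 0.08674715289799706 yaw -0.39284795742098666 z 0.10897315996218288
n 51 c [0.4183 0.0954] rect [418.   95.4] [35.7 10. ] len 0.03569786537826963 yaw -0.39259101215955705 z 0.10896263964792041
n 1465 c [0.4198 0.2298] rect [419.6 229.8] [72.5 12. ] len 0.07253451291494967 yaw -0.23484341911725792 z 0.11055626571075211
n 1106 c [0.4275 0.1194] rect [427.4 119.4] [84.1 11.2] len 0.0840639884649736 yaw -0.38738178919953103 z 0.11069159186953134
 pos [0.4299 0.1168 0.2506] rot [ 3.1405 -0.0011  1.1799] F [ 0.2214 -0.4271  1.1123] w 0.0399 t 28.71
```

View pics/s2.png

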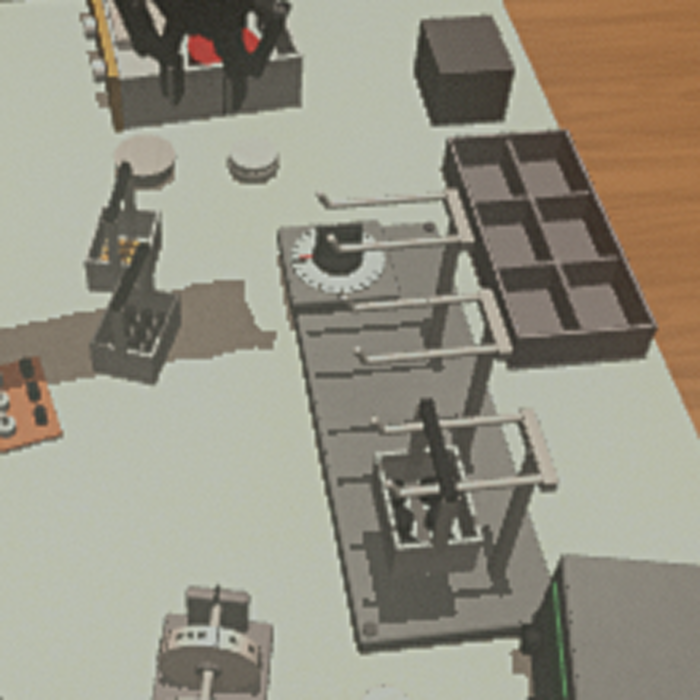

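View pics/b2.png

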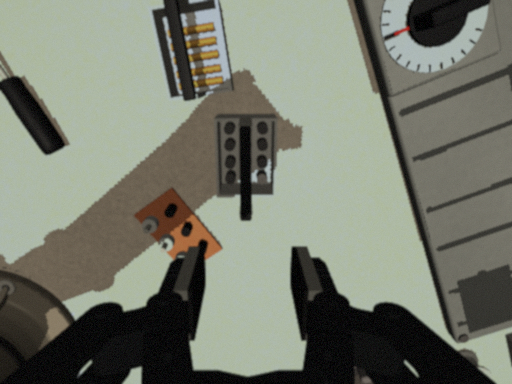

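```bash
python3 - <<'E'
from act import *
grasp([.4283,.1183],-.389)
hang(.64,-.0595)
snap('side','hang2s')
E
python3 -c "
import cv2
i=cv2.imread('pics/hang2s.png'); cv2.imwrite('pics/hang2b.png',cv2.resize(i[100:320,180:400],(700,700)))"
```

```text
down False pos [0.4285 0.1182 0.0861] rot [ 3.1414 -0.0001  1.1816] F [-0.2637 -0.2188  0.9132] w 0.0449 t 30.82
closed pos [0.4282 0.1186 0.0863] rot [-3.1411 -0.0005  1.1821] F [-1.6318  0.2366  5.1154] w 0.0084 t 31.23
lift pos [0.4282 0.1182 0.2347] rot [-3.1414  0.0007  1.1817] F [ 0.4152 -0.377  -1.033 ] w 0.0088 t 33.07
pre pos [ 0.5297 -0.0586  0.2347] rot [-3.1407 -0.0005  1.5709] F [ 0.228   0.6059 -1.2594] w 0.0087 t 34.02
over False pos [ 0.6395 -0.0596  0.2281] rot [-3.1413 -0.0002  1.5704] F [ 0.7637  0.1911 -1.2251] w 0.0087 t 35.27
low True pos [ 0.6398 -0.0595  0.196 ] rot [-3.1409 -0.0002  1.5707] F [-0.5099  0.9989  4.997 ] w 0.0086 t 36.3
```

View pics/hang2b.png

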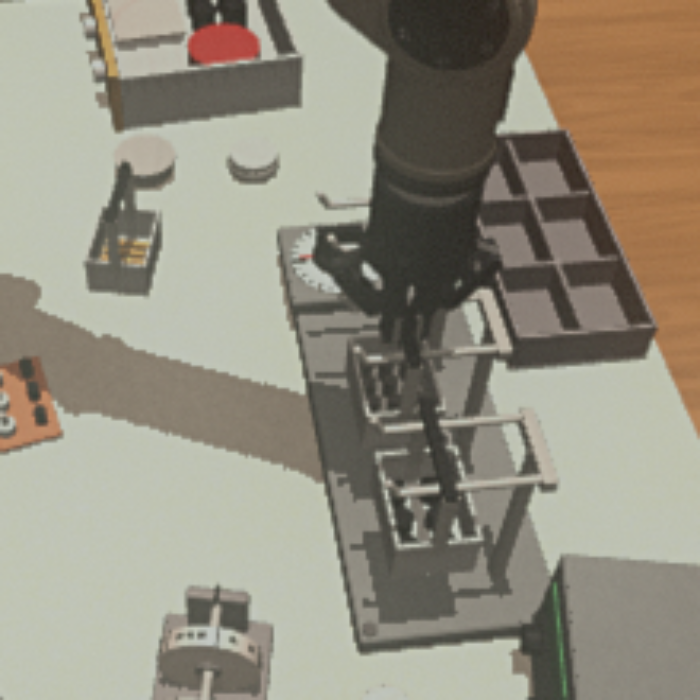

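```bash
python3 - <<'E'
from act import *
release(.64,-.0595)
a=-.243
ctrl.reach([.48,.22,.30],[pi,0,pi/2+a])
ctrl.reach([.4215,.231,.25],[pi,0,pi/2+a])
p=ctrl.snapshot('side'); bins(p)
p=snap('wrist','b3'); bins(p); st('')
E
```

```text
open pos [ 0.6388 -0.0591  0.1946] rot [-3.1382 -0.      1.571 ] F [ 0.1105  0.2848 -0.1847] w 0.0401 t 36.76
up pos [ 0.6384 -0.0589  0.3291] rot [-3.137  -0.0001  1.5709] F [-0.6356  0.7518 -0.3345] w 0.0402 t 38.03
n 84 c [0.4238 0.2311] rect [423.1 231.3] [85.3 10.7] len 0.08540644697076849 yaw -0.25370373188518336 z 0.10870660862312714
n 1121 c [0.4203 0.2359] rect [420.4 235.9] [83.4 12. ] len 0.08338612325878852 yaw -0.24018123576567207 z 0.11071749894233468
 pos [0.4233 0.2305 0.2509] rot [ 3.1397 -0.0013  1.3257] F [-0.102   0.8318 -0.5025] w 0.04 t 39.77
```

View pics/b3.png

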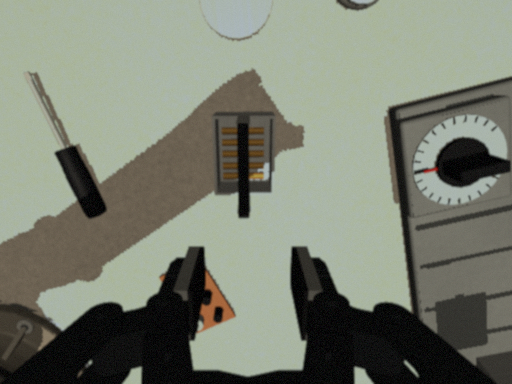

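```bash
python3 - <<'E'
from act import *
grasp([.4210,.2338],-.242)
hang(.64,.061)
snap('side','hang3s')
E
python3 -c "
import cv2
i=cv2.imread('pics/hang3s.png'); cv2.imwrite('pics/hang3b.png',cv2.resize(i[100:320,180:400],(700,700)))"; ls pics|grep over
```

```text
down False pos [0.4213 0.2338 0.0861] rot [ 3.1413 -0.0001  1.3285] F [-1.0333 -0.1305 -0.529 ] w 0.045 t 41.88
closed pos [0.4208 0.2341 0.0863] rot [-3.1411 -0.0005  1.3292] F [-2.0497 -0.0967  5.6661] w 0.0084 t 42.28
lift pos [0.4209 0.2336 0.2347] rot [-3.1415  0.0007  1.3286] F [ 0.9018  0.2336 -1.4992] w 0.0087 t 44.12
pre pos [0.5298 0.0617 0.2347] rot [-3.1409 -0.0003  1.5705] F [-0.5338  0.9658 -2.2928] w 0.0088 t 44.96
over False pos [0.6395 0.061  0.228 ] rot [-3.1412 -0.0003  1.5707] F [ 0.8797  0.1278 -2.0635] w 0.0086 t 46.21
low True pos [0.6398 0.061  0.196 ] rot [-3.1408  0.      1.5708] F [-0.8552  0.0897  4.6211] w 0.0083 t 47.24
over24.png
over35.png
over46.png
```

View pics/hang3b.png

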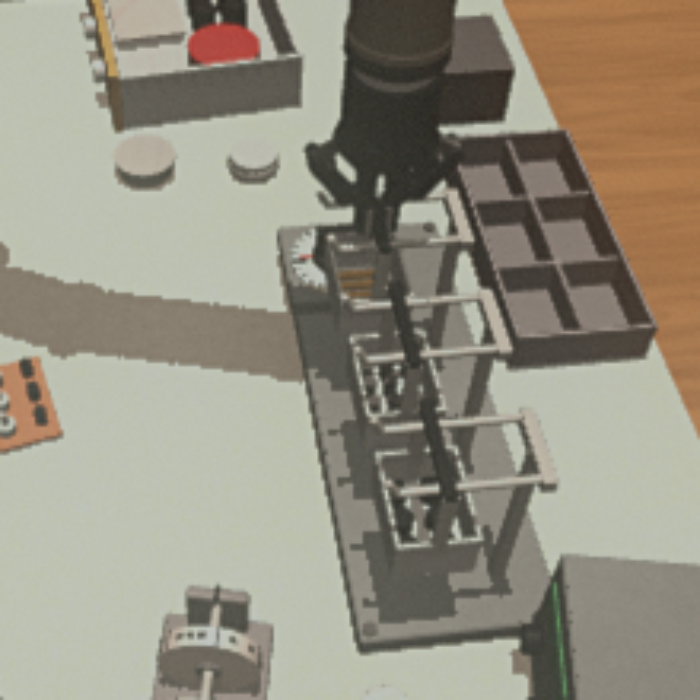

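```bash
python3 - <<'E'
from act import *
release(.64,.061)
ctrl.reach([.55,-.1,.33],[pi,0,2.877])
ctrl.reach([.475,-.30,.25],[pi,0,2.877])
p=snap('wrist','w1'); st(''); np.save('Ww.npy',cloud(p)); print(p['eye'],p['rotation'])
for d in ctrl.tip_of(p,'hub_b'): print(d['confidence'],d['pixel'],atz(p,d['pixel'],.055))
i=cv2.imread('pics/w1.png'); cv2.imwrite('pics/w1b.png',cv2.resize(i,(800,600),interpolation=cv2.INTER_CUBIC))
E
```

```text
open pos [0.6387 0.0612 0.1946] rot [-3.1382  0.0006  1.5709] F [-0.2709 -0.1268 -0.8104] w 0.0402 t 47.7
up pos [0.6383 0.0613 0.3291] rot [-3.137   0.0007  1.571 ] F [0.1581 0.233  0.6691] w 0.0402 t 48.98
 pos [ 0.4768 -0.2982  0.2503] rot [3.141  0.0008 2.8802] F [ 0.6657 -0.3074  0.6333] w 0.04 t 51.19
[ 0.3964 -0.2769  0.3935] [2.8127 0.0002 1.3074]
0.94 [188.0, 145.6] [ 0.4444 -0.3516  0.055 ]
0.83 [301.3, 136.7] [ 0.4652 -0.2402  0.055 ]
0.73 [242.3, 144.3] [ 0.4573 -0.2988  0.055 ]
```

View pics/w1b.png

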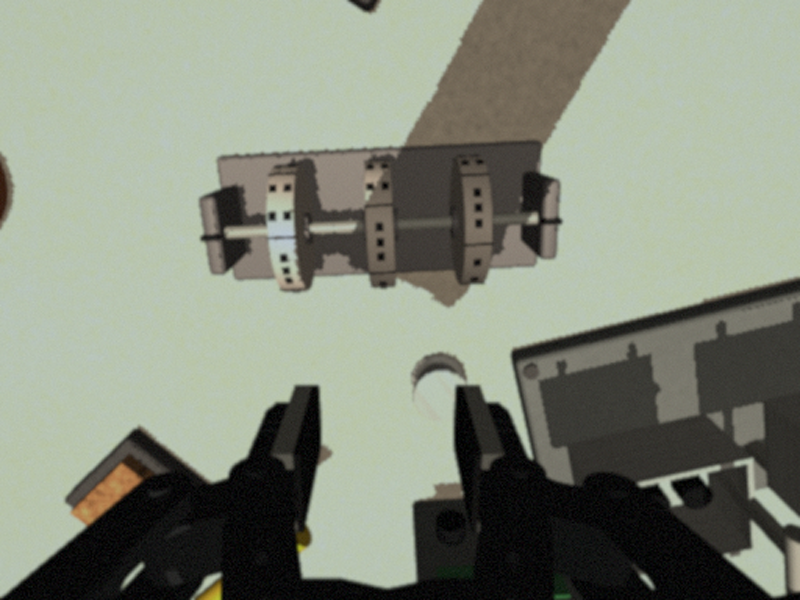

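```bash
python3 - <<'E'
from act import *
y=2.877
ctrl.movel([.462,-.297,.165],v=.2)
p=snap('wrist','w2'); st(''); np.save('Ww.npy',cloud(p)); print(p['eye'],p['rotation'])
for d in ctrl.tip_of(p,'hub_b'): print(d['confidence'],d['pixel'],atz(p,d['pixel'],.055))
i=cv2.imread('pics/w2.png'); cv2.imwrite('pics/w2b.png',cv2.resize(i[60:300,100:420],(800,600),interpolation=cv2.INTER_CUBIC))
E
```

```text
pos [ 0.4634 -0.2974  0.1664] rot [-3.1411  0.0024  2.8777] F [ 0.2748 -0.5473  0.2804] w 0.0399 t 51.88
[ 0.3828 -0.275   0.3091] [2.8121 0.0011 1.3062]
0.96 [175.3, 185.8] [ 0.4465 -0.3511  0.055 ]
0.79 [315.6, 175.9] [ 0.4672 -0.2436  0.055 ]
0.79 [245.8, 182.0] [ 0.4579 -0.297   0.055 ]
```

View pics/w2b.png

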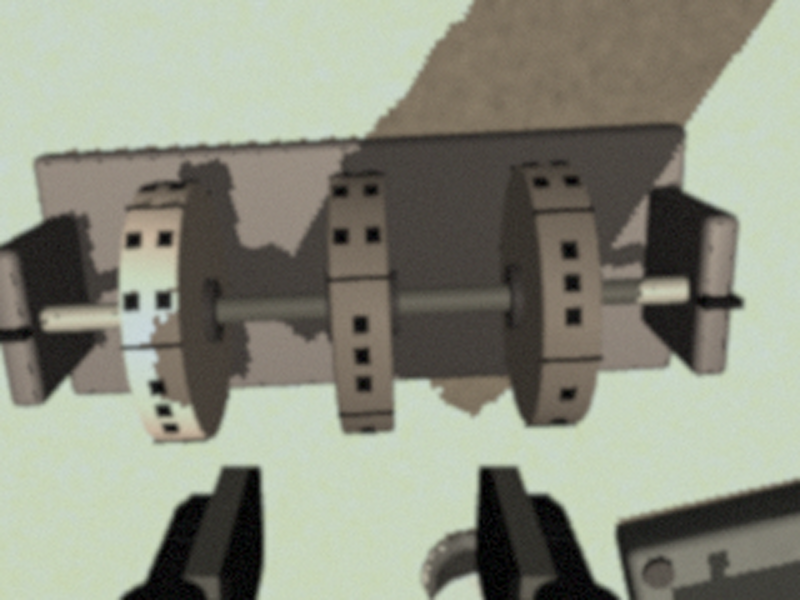

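```bash
cat > wh.py <<'E'
from h import *
from scipy.optimize import least_squares
def fitcounter(W,yaw=-.265,hb=(.458,-.297)):
    hb=np.array(hb,float)
    for it in range(4):
        c,s=np.cos(yaw),np.sin(yaw); X=(W[...,0]-hb[0])*c+(W[...,1]-hb[1])*s; Y=-(W[...,0]-hb[0])*s+(W[...,1]-hb[1])*c; Z=W[...,2]-.055
        rr=np.hypot(X,Z); sel=[]
        tol=.006 if it==0 else .004
        for k in(1,0,-1): sel.append((abs(Y-.056*k)<.007)&(abs(rr-.04)<tol)&(Z>-.01))
        P=np.concatenate([W[m] for m in sel])
        def res(q):
            c,s=np.cos(q[0]),np.sin(q[0]); x=(P[:,0]-q[1])*c+(P[:,1]-hb[1])*s
            return np.hypot(x,P[:,2]-.055+q[2])-.04
        r=least_squares(res,[yaw,hb[0],0],loss='soft_l1',f_scale=.001); yaw=r.x[0]; hb[0]=r.x[1]
        # y offset: rim extents
        c,s=np.cos(yaw),np.sin(yaw); Y=-(W[...,0]-hb[0])*s+(W[...,1]-hb[1])*c; X=(W[...,0]-hb[0])*c+(W[...,1]-hb[1])*s
        offs=[]
        for k in(1,0,-1):
            m=(abs(Y-.056*k)<.018)&(np.hypot(X,W[...,2]-.055)>.036)&(np.hypot(X,W[...,2]-.055)<.045)&(W[...,2]>.07)
            y=np.percentile(Y[m],[1,99]) if m.sum()>50 else [np.nan]*2; offs.append((y[0]+y[1])/2-.056*k)
        d=np.nanmean(offs); hb=hb+d*np.array([-s,c])
    print('yaw',yaw,'hub_b',hb,'dz',r.x[2],'rms',np.sqrt(np.mean(r.fun**2)),'n',len(P),'yoffs',offs,'ext',y)
    return yaw,hb
def unroll(p,yaw,hb,k,dy=0):
    # strip: rows phi (deg, + toward +x), cols y
    ph=np.radians(np.arange(-110,111,1.)); yy=np.linspace(-.010,.010,60)
    c,s=np.cos(yaw),np.sin(yaw); A,B=np.meshgrid(ph,yy,indexing='ij')
    x=.04*np.sin(A); y=B+.056*k+dy; z=.055+.04*np.cos(A)
    w=np.stack([hb[0]+x*c-y*s,hb[1]+x*s+y*c,z],-1)
    cc=(w-np.array(p['eye']))@RM(p['rotation']); f=f_of(p)
    return cv2.remap(p['pixels'],(cc[...,0]/cc[...,2]*f+p['cx']).astype(np.float32),(cc[...,1]/cc[...,2]*f+p['cy']).astype(np.float32),cv2.INTER_LINEAR)
def strips(p,yaw,hb,fn):
    S=[unroll(p,yaw,hb,k) for k in(1,0,-1)]
    im=np.concatenate([np.pad(cv2.resize(s,(150,600)),((0,0),(50,10),(0,0))) for s in S],1)[...,::-1].copy()
    for d in range(-90,91,30): cv2.putText(im,str(d),(2,int((d+110)/220*600)),0,.4,(0,255,255),1); cv2.line(im,(30,int((d+110)/220*600)),(50,int((d+110)/220*600)),(0,255,255),1)
    cv2.imwrite(fn,im)
E
python3 - <<'E'
from wh import *
np.set_printoptions(precision=4,suppress=True)
p=ctrl.snapshot('wrist'); W=cloud(p)
yaw,hb=fitcounter(W)
for n in('top','side'): print(n); fitcounter(np.load(f'W_{n}.npy'))
strips(p,yaw,hb,'pics/st1.png')
E
```

```text
yaw -0.21573185126043826 hub_b [ 0.4567 -0.2975] dz -0.0006985063579354366 rms 0.0006239938092135794 n 6464 yoffs [np.float64(-0.00036182796130500294), np.float64(1.5264336578826084e-05), np.float64(0.000346563624697524)] ext [-0.0634 -0.0479]
top
yaw -0.21510734926033206 hub_b [ 0.4561 -0.2981] dz 0.0006773481830835432 rms 0.0014084136927403883 n 398 yoffs [np.float64(-0.00017889960980540381), np.float64(3.388358611402728e-05), np.float64(0.0001450160167516465)] ext [-0.0635 -0.0482]
side
yaw -0.21649915521264218 hub_b [ 0.459  -0.2995] dz -0.00038719804859513475 rms 0.001171112595649655 n 653 yoffs [np.float64(-0.0001727078425265774), np.float64(6.926990510531823e-05), np.float64(0.00010343793744099078)] ext [-0.0639 -0.0479]
```

View pics/st1.png

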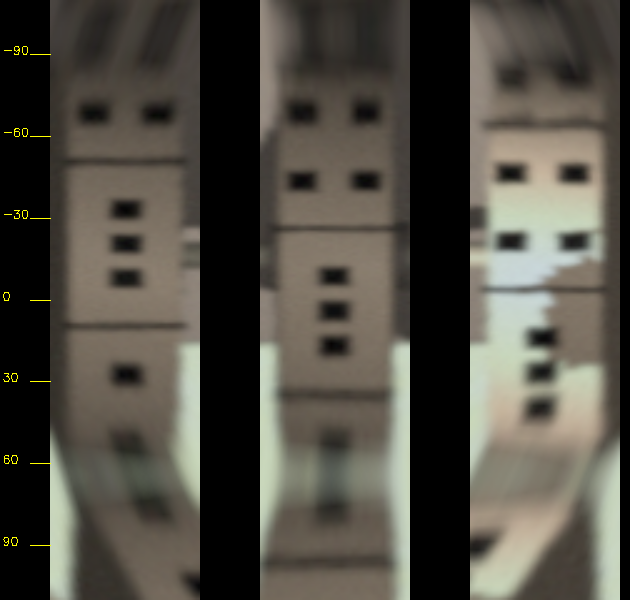

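```bash
cat >> wh.py <<'E'
YAW=-.2157; HB=np.array([.4568,-.2980])
def pose(k,phi,r=.015,flip=True,dy=0):
    c,s=np.cos(YAW),np.sin(YAW); x=r*np.sin(phi); y=.056*k+dy; z=.055+r*np.cos(phi)
    R=Rn.from_euler('z',YAW)*Rn.from_euler('y',phi)*Rn.from_euler('z',np.pi if flip else 0)*Rn.from_euler('x',np.pi)
    return [HB[0]+x*c-y*s,HB[1]+x*s+y*c,z],list(R.as_euler('xyz'))
E
python3 - <<'E'
from wh import *
np.set_printoptions(precision=2,suppress=True)
for fl in(1,0):
  for k in(1,0,-1):
    for d in(-50,-40,-25,0,25,40,50):
      q=ctrl.solve_ik(*pose(k,np.radians(d),flip=fl)); q2=ctrl.solve_ik(*pose(k,np.radians(d),r=.09,flip=fl)); print(fl,k,d,q if q is None else np.array(q), q2 is not None)
E
```

```text
1 1 -50 None False
1 1 -40 None False
1 1 -25 [ 1.1   0.47 -0.79  2.31  1.4   0.24  0.45] True
1 1 0 [-0.11  0.53  0.6   2.07 -0.47  0.68  2.16] True
1 1 25 [-0.1   0.79  0.64  1.74 -0.35  1.21  2.04] True
1 1 40 [-0.07  0.95  0.63  1.54 -0.3   1.49  2.02] True
1 1 50 [-0.04  1.05  0.62  1.42 -0.27  1.67  2.01] True
1 0 -50 None False
1 0 -40 None False
1 0 -25 [ 1.24  0.51 -0.81  2.26  1.19  0.23  0.79] True
1 0 0 [-0.    0.55  0.61  2.03 -0.48  0.7   2.27] True
1 0 25 [-0.02  0.81  0.66  1.7  -0.34  1.21  2.12] True
1 0 40 [ 0.    0.97  0.66  1.51 -0.28  1.49  2.08] True
1 0 50 [ 0.03  1.08  0.65  1.38 -0.25  1.67  2.07] True
1 -1 -50 None False
1 -1 -40 [ 1.72  0.81 -1.17  2.33  2.2   0.36  0.15] True
1 -1 -25 [ 1.35  0.54 -0.81  2.2   0.94  0.23  1.16] True
1 -1 0 [ 0.1   0.59  0.61  1.97 -0.49  0.73  2.36] True
1 -1 25 [ 0.05  0.84  0.68  1.65 -0.33  1.22  2.19] True
1 -1 40 [ 0.07  1.    0.68  1.46 -0.27  1.5   2.15] True
1 -1 50 [ 0.09  1.11  0.67  1.33 -0.22  1.68  2.14] True
0 1 -50 None False
0 1 -40 None False
0 1 -25 [ 1.39  0.67 -1.19  2.3   1.49  0.52 -2.69] True
0 1 0 
[... 197 characters left out ...]
8  1.86 -0.68] True
0 0 -50 None False
0 0 -40 None False
0 0 -25 [ 1.24  0.51 -0.81  2.26  1.19  0.23 -2.35] True
0 0 0 [-0.37  0.98  1.29  2.05 -1.12  1.09 -0.31] True
0 0 25 [-0.31  1.26  1.36  1.72 -0.9   1.53 -0.5 ] True
0 0 40 [-0.25  1.41  1.38  1.52 -0.81  1.76 -0.54] True
0 0 50 [-0.21  1.51  1.39  1.4  -0.75  1.9  -0.54] True
0 -1 -50 None False
0 -1 -40 [ 1.58  0.68 -0.97  2.34  2.62  0.26  2.8 ] True
0 -1 -25 [ 0.5   0.42  0.21  2.25 -1.32  0.28  0.14] True
0 -1 0 [-0.25  1.    1.28  1.99 -1.11  1.11 -0.24] True
0 -1 25 [-0.21  1.28  1.36  1.67 -0.89  1.52 -0.45] True
0 -1 40 [-0.16  1.42  1.38  1.48 -0.79  1.74 -0.5 ] True
0 -1 50 [-0.12  1.51  1.39  1.35 -0.73  1.88 -0.51] True
```

```bash
cat > roll.py <<'E'
from act import *
from wh import *
def roll(k,deg,f0,n,dy=0):
    # n strokes
    d=deg/n
    for i in range(n):
        a,b=np.radians(f0),np.radians(f0+d)
        P,R=pose(k,a,.09); 
        if i==0: ctrl.reach(pose(k,a,.13)[0],R)
        ctrl.movel(P,v=.15,rotation=R)
        ctrl.gripper_to(.036)
        s=ctrl.movel(pose(k,a,.015)[0],v=.08,rotation=R,stop_force=10)
        if s: st('CONTACT'); ctrl.movel(P,v=.1,rotation=R); return False
        ctrl.gripper_to(0); o=st('grip')
        m=max(2,int(np.ceil(abs(d)/4)))
        for t in np.linspace(a,b,m+1)[1:]: ctrl.movel(*[pose(k,t)[0]],v=.05,rotation=pose(k,t)[1])
        ctrl.hold(.15); st('turned')
        ctrl.gripper_to(.036)
        P,R=pose(k,b,.09); ctrl.movel(P,v=.15,rotation=R)
    return True
def look(fn):
    ctrl.reach([.462,-.297,.20],[pi,0,2.877]); ctrl.movel([.462,-.297,.165],v=.2); p=snap('wrist',fn); W=cloud(p); y,hb=fitcounter(W); strips(p,y,hb,'pics/st_%s.png'%fn)
E
python3 - <<'E'
from roll import *
ctrl.movel([.462,-.297,.21],v=.2)
roll(-1,31.5,-2,1)
look('w3')
E
```

```text
grip pos [ 0.4447 -0.3524  0.0707] rot [3.141  0.0359 2.9262] F [-0.8625  2.0471  4.9919] w 0.015 t 54.74
turned pos [ 0.4523 -0.354   0.0688] rot [ 3.1408 -0.5155  2.9275] F [-0.8468  4.2346 11.2177] w 0.0151 t 56.89
yaw -0.2157450922303005 hub_b [ 0.4566 -0.2975] dz -0.0007083774363812635 rms 0.0006149273863895165 n 6523 yoffs [np.float64(-0.00035428424773995687), np.float64(3.4930189149944696e-05), np.float64(0.0003193540585716484)] ext [-0.0635 -0.0479]
```

View pics/st_w3.png

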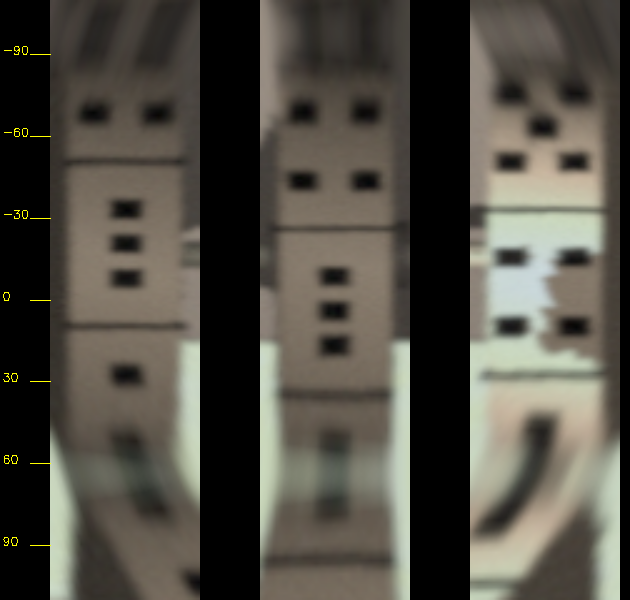

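```bash
python3 - <<'E'
from roll import *
ctrl.movel([.462,-.297,.21],v=.2)
roll(-1,63.2,-2,2) and roll(0,-64.3,30,2) and roll(1,80.2,-4,3)
look('w4')
E
```

```text
grip pos [ 0.4447 -0.3524  0.0707] rot [3.141  0.0358 2.9263] F [-0.8307  1.9271  5.7345] w 0.0149 t 61.66
turned pos [ 0.4522 -0.354   0.0687] rot [ 3.1407 -0.5174  2.9276] F [-0.4001  1.3581 10.3961] w 0.015 t 63.81
grip pos [ 0.4447 -0.3524  0.0707] rot [3.141  0.0358 2.9262] F [0.0412 1.7436 5.9303] w 0.0144 t 67.11
turned pos [ 0.4519 -0.354   0.0689] rot [ 3.1407 -0.5181  2.9275] F [-0.3138  3.8475 11.5114] w 0.0148 t 69.26
grip pos [ 0.4648 -0.2995  0.0685] rot [ 3.1412 -0.5226  2.9265] F [1.6128 2.1636 5.2021] w 0.0146 t 72.65
turned pos [ 0.458  -0.298   0.0705] rot [3.1414 0.0387 2.9274] F [2.9469 3.3656 8.1598] w 0.0149 t 75.05
grip pos [ 0.4648 -0.2994  0.0685] rot [ 3.1411 -0.5226  2.9266] F [0.7151 1.7152 5.0519] w 0.0154 t 78.36
turned pos [ 0.458  -0.298   0.0705] rot [3.1415 0.0387 2.9274] F [2.4812 2.6752 8.5478] w 0.0149 t 80.76
grip pos [ 0.4682 -0.2429  0.0707] rot [3.1409 0.0708 2.9262] F [-0.8139  2.2469  4.9156] w 0.0148 t 84.16
turned pos [ 0.4741 -0.2442  0.0695] rot [ 3.1405 -0.3974  2.9271] F [-1.8787  3.2138 10.6483] w 0.0148 t 86.06
grip pos [ 0.4682 -0.2428  0.0706] rot [3.1409 0.0707 2.9262] F [-1.1314  0.9557  4.4103] w 0.015 t 89.28
turned pos [ 0.474  -0.2441  0.0696] rot [ 3.1404 -0.3978  2.9269] F [-2.0288  3.5213 11.5142] w 0.0147 t 91.18
grip pos [ 0.4682 -0.2429  0.0706] rot [3.1409 0.0707 2.9262] F [-1.9238  2.017   5.5708] w 0.0151 t 94.41
turned pos [ 0.474  -0.2441  0.0696] rot [ 3.1404 -0.3978  2.927 ] F [-2.0248  3.7221 10.9635] w 0.0148 t 96.31
yaw -0.21608913114003042 hub_b [ 0.4566 -0.2975] dz -0.0007105355370577623 rms 0.000619980933582741 n 6552 yoffs [np.float64(-0.00035763768488999287), np.float64(4.44142926926995e-05), np.float64(0.00031322339225906687)] ext [-0.0635 -0.0479]
```

View pics/st_w4.png

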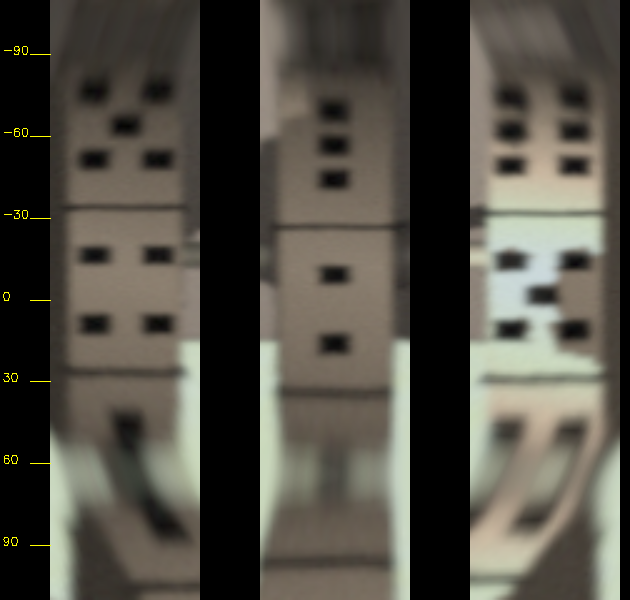

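View pics/w4.png

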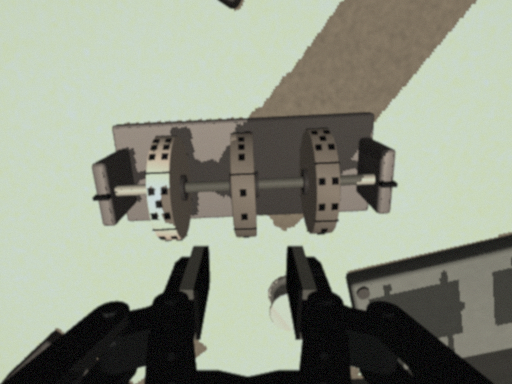

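```bash
python3 - <<'E'
from roll import *
ctrl.movel([.462,-.297,.21],v=.2)
roll(0,-4.2,6,1) and roll(1,3.4,2,1)
look('w5')
E
```

```text
grip pos [ 0.4589 -0.2982  0.0706] rot [ 3.141  -0.1038  2.9263] F [0.4815 2.483  6.0355] w 0.0146 t 100.83
turned pos [ 0.4578 -0.2979  0.0707] rot [ 3.1408 -0.0313  2.9264] F [-0.6208  2.6224  9.326 ] w 0.0149 t 101.48
grip pos [ 0.4698 -0.2432  0.0706] rot [ 3.1409 -0.034   2.9263] F [-0.6308  1.2624  5.0478] w 0.0149 t 104.88
turned pos [ 0.4707 -0.2434  0.0705] rot [ 3.1409 -0.0929  2.9263] F [-0.0144  2.7889  7.5231] w 0.015 t 105.53
yaw -0.21572149117098335 hub_b [ 0.4566 -0.2975] dz -0.000714515720860591 rms 0.000627731189290262 n 6549 yoffs [np.float64(-0.00030446233761013963), np.float64(-5.635348455316743e-05), np.float64(0.000360815822238951)] ext [-0.0634 -0.0478]
```

View pics/st_w5.png

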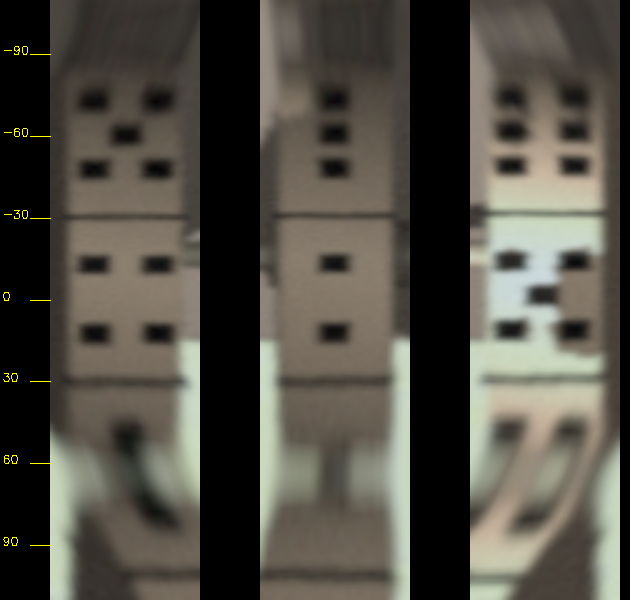

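Wheels read 4‑2‑5, each within about 1°. Now a final look at the knob, bins and bystanders.

```bash
python3 - <<'E'
from roll import *
from knobm import meas
ctrl.movel([.462,-.297,.30],v=.2)
p=ctrl.snapshot('top'); W=cloud(p); cv2.imwrite('pics/topf.png',cv2.resize(cv2.cvtColor(p['pixels'],cv2.COLOR_RGB2BGR),(800,600)))
ctrl.reach([.5,.25,.40],[pi,0,pi]); ctrl.reach([.60,.19,.40],[pi,0,pi])
p=snap('wrist','kf'); meas(p)
ctrl.reach([.45,.3,.40],[pi,0,pi])
p=ctrl.snapshot('side'); cv2.imwrite('pics/sf.png',cv2.resize(cv2.cvtColor(p['pixels'],cv2.COLOR_RGB2BGR)[60:380,140:460],(700,700),interpolation=cv2.INTER_CUBIC))
for n in('top','side'):
    p=ctrl.snapshot(n); W=cloud(p)
    m=(W[...,2]>.2165)&(W[...,2]<.228)&(W[...,0]>.6)&(W[...,0]<.70)&(abs(W[...,1])<.27)
    for i,hy in enumerate((.061,-.0595,-.1786)):
        P=W[m&(abs(W[...,1]-hy)<.05)]; a=np.polyfit(P[:,1],P[:,0],1); z=np.polyfit(P[:,1],P[:,2],1); print(n,i+1,len(P),'y',np.percentile(P[:,1],[1,99])-hy,'x',P[:,0].mean(),'z',P[:,2].mean(),'yaw',-a[0],'tilt',z[0])
st('')
E
```

```text
bar n 273 mean [0.6347 0.1764] rect ((636.1984252929688, 175.89996337890625), (10.969265937805176, 44.73207473754883), 89.49232482910156) z 0.08959760421519741 axis deg -179.7171630257503
red n 9 [0.604  0.1768] r 0.03216456468736741 angle -0.02921161356879809
top 1 120 y [-0.0399  0.0411] x 0.6382635017365826 z 0.2190038785144875 yaw 0.0035343466466227574 tilt -0.0009096317207888944
top 2 125 y [-0.0415  0.04  ] x 0.6385436772089883 z 0.21933910528267184 yaw 0.0046827085390451295 tilt -0.0032624307650631094
top 3 128 y [-0.0401  0.0415] x 0.6374846387380924 z 0.21917660692011579 yaw 0.0059800593410266065 tilt -0.0022891312986273804
side 1 97 y [-0.0417  0.0414] x 0.6393075924116195 z 0.21993674920172068 yaw 0.005062673953903871 tilt 0.007222384935810741
side 2 124 y [-0.044   0.0401] x 0.6383421605638516 z 0.22023685020158867 yaw 0.001279416748216692 tilt 0.0020278849549440034
side 3 164 y [-0.0428  0.0407] x 0.6383707337039306 z 0.22028114876940338 yaw -0.01657365963375314 tilt 0.0013819994714649776
 pos [0.4514 0.2986 0.4002] rot [-3.1414  0.0009  3.1385] F [ 0.5236  0.4868 -0.1533] w 0.0358 t 111.68
```

View pics/sf.png

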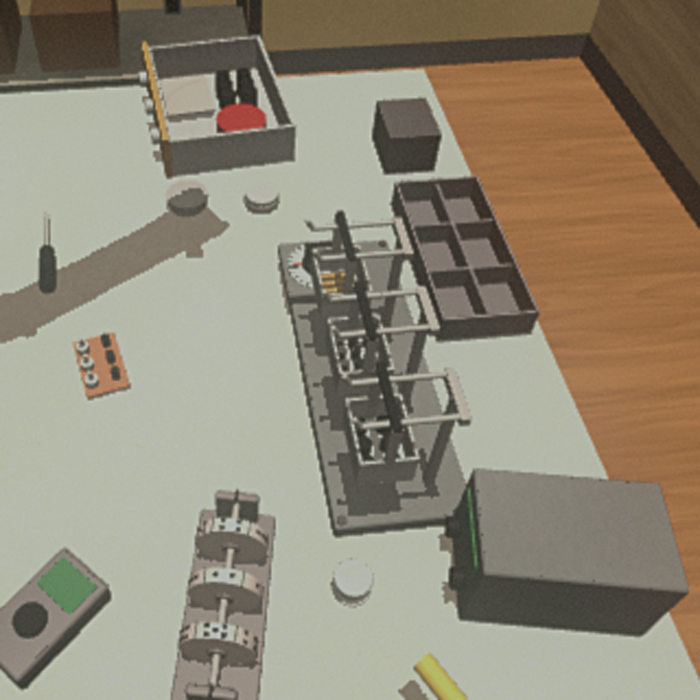

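View pics/topf.png

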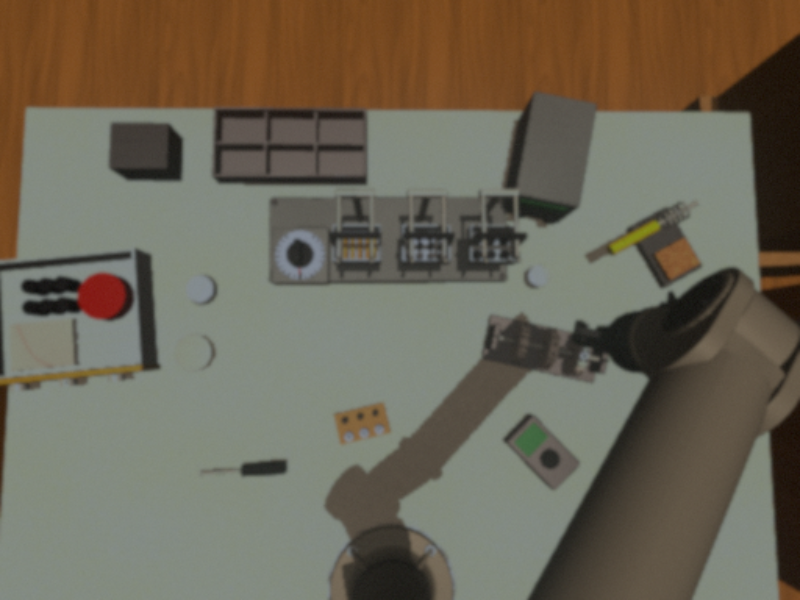

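View pics/kf.png

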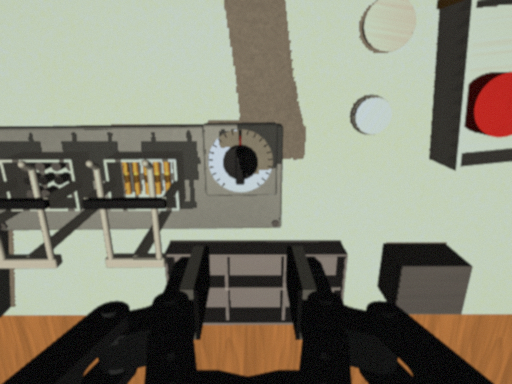

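```bash
python3 -c "
from station import ctrl
ctrl.hold(.5); print(ctrl.hand_in())"
```

```text
the job is handed in; nothing more can be done
None
```

The amplifier kit is weighed out and handed in at about 112 s, well inside the 210 s limit.

- **Zero knob:** With the stand still empty, I turned it from about 1.77 rad to zero. The last check put the pointer on the zero mark, with the grip bar within 0.005 rad. The pointer's red pixels, seen from farther off, gave -0.03 rad.
- **Bins:** All three bins were on the table, and each hangs on its own hook: spacers on hook 1, capacitors on hook 2 and knobs on hook 3. The middle bin was knocked about 3 cm along the table early in the run, so I measured it again before gripping it. In the final depth images every bar is level to within 0.01 rad, centred to about 2 mm and at the right height.
- **Number wheels:** They read 4-2-5, each within about 1° of upright. The left and middle wheels were about 3–4° off after the main turn, so I corrected both.
- **Bystanders:** The spool and both tins are in the same places in the top pictures from before and after.

No check failed. The only disagreement was 2–4 mm between cameras on the bin positions, which the grasps allowed for.

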